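# Take the rotor's temperature

### The arm

A 7-joint arm with a two-finger parallel gripper is mounted at the origin on the work surface; the furniture and walls round the work are solid. World frame = base frame: x ahead of the robot, y to its left, z up, the work surface at z = 0. Lengths are in m, angles in rad, forces in N, time in s.
With the tool pointing down it reaches from about 0.4 to 0.875 m from the base axis. Payload 4.4 kg.
Tool frame: the origin (TCP) lies midway between the tips of the shut fingers; the grasp point (between the pads) lies 19 mm behind it; z points along the fingers, y is the line along which they close (so a half turn about z gives the same grasp; the last joint's range is limited). The gripper opens to 85 mm and grips with 20 to 120 N. Pads are 22 mm wide; open, the fingers measure 114 mm over their backs; the gripper's body (76 mm by 85 mm) begins 54 mm behind the grasp point. The pads swing forward as they close: fully open they stand 13 mm farther back than shut.
Start: joints at [1.265, 0.628, 0.038, 1.517, -0.027, 0.996, -0.02], TCP at [0.154, -0.631, 0.202] pointing down, gripper open.
Joint ranges: [-3.06, 3.06], [-0.37, 2.12], [-1.25, 1.32], [0.18, 2.47], [-1.1, 4.24], [0.23, 1.98], [-2.94, 2.94]. Speed limits (rad/s): [2.57, 2.57, 3.14, 3.14, 3.14, 3.14, 3.14].

### API

Orientations are given as a unit quaternion [x, y, z, w].
In Python, from station import sensors, grab_frame, calibration, arm gives the robot as it stands. The module is installed in compiled form; this text tells all that it offers.
- The arm moves only by the tool apply_moves, never from a script. Its argument "plan" is a list of rows, each a list of 3 entries, a list of its own where there are three numbers: the turn, a rotation vector about the world's x, y, z in rad, then the shift along the world's x, y, z in m, then the finger opening in m, from 0 to 0.0854. In form: [[[ax, ay, az], [x, y, z], claw], ...]. A call has 1 to 20 rows; each row shifts and turns the commanded pose from where the row before left it; what a row does not reach is not made up. A row lasts 1/12 s, in which the tool goes at most 41.7 mm and 7.16 degrees, less where a joint would pass 70% of its speed; a pose out of reach is approached as far as the arm can. A call is refused whole if a number of a shift passes 0.0417 or a number of a turn 0.125, either way. A call with a gripper value outside its range is refused whole. The fingers move at their own pace and stop on an object; "grip_force" is the grip in N (left out, the last holds). Time passes only in rows, so rows that do not move let the fingers close. It gives the time, the measured TCP pose, the force, the opening and the grip force at its end, in the units of the state.
- sensors.sense(): the state, without advancing time (a new reading comes with each control period).
- grab_frame(name): name is "scene" or "side" or "wrist"; returns (picture, depth): 400x640x3 uint8, red, green, blue; 400x640 float32, m along the optical axis (not along the pixel's ray), 0 where there is no reading.
- calibration(name): a dict with "fx", "fy", "cx", "cy" (pixels), "R" (3x3) and "t" (3): a world point X has camera coordinates R X + t; the wrist camera has in their place "hand_eye" (4x4, takes a point from camera to tool coordinates, whose origin is the TCP and whose axes are the flange's). Camera axes: x right, y down, z forward; pixel columns grow to the right and rows downward; lengths in m; the calibration is good to about 2 mm. A picture is of the moment at which its call begins: read the wrist's pose just before it. calibration takes no time and is no camera call.
- arm.hand_in(): hands the job in; it is judged then, once.
The state is a dict: "time_s": time; "qpos": joint angles; "qd": joint speeds; "joint_efforts": joint torques, N m; "ee_pos": TCP position; "tcp_rot": TCP orientation; "ft_force": force on the tool from outside, world axes, zero at the start; "moment": the same for the moment, N m; "grip_width": finger opening in m; "gripper_force": force on a finger pad.
Only numpy, scipy, OpenCV 4.12 (cv2) and the standard library are available. Lean on these libraries where they do the work, as an engineer would, in place of code of your own. Each camera call takes 0.05 s, during which the arm holds its last target. There are 200 camera calls.

### The job

Take the stick thermometer out of its stand and point its lens straight down at the middle of the alternator rotor's body, with the lens about 7 cm above it, and hold it steady there for two seconds without touching or moving the rotor. Then put the thermometer back upright in its stand, fully down, and let go.

Things in the scene. Friction and masses are not known exactly. Their poses are not given: they have to be found in the camera images.
- thermometer: stick-type infrared thermometer, grey, 125 mm long, about 90 g, upright in its stand. Barrel 22 mm across and 73 mm long, lens in its lower end; above it a cone widens to a round head, 33 mm across from 84 to 121 mm above the lens: grip it there from above, from any side, about 105 mm above the lens. Origin at the lens; z runs from lens to head, so it looks along -z
- stand: stand fixed to the bench: round dark foot, 84 mm across, 8 mm thick, with an upright aluminium tube, its floor 12 mm and its mouth 70 mm above the bench. Bore 29 mm, the top 20 mm flaring to 45 mm at the mouth. Origin at the centre of the foot's underside; z up along the tube. The thermometer stands on the tube's floor, its head sticking out
- rotor: alternator claw-pole rotor lying on the bench: a dark steel clawed drum about 85 mm across with a thin shaft sticking out of both ends, 89x130x84 mm, 0.95 kg, loose. Origin at the centre of its underside, y along the shaft, z up
- rotor_top (a point): middle of the top of the rotor's drum, 84 mm above the bench, midway between the shaft ends: the spot to aim at
Not all that is in view belongs to the job. Of the things like the thermometer, leave any that is green; of the rest the smaller one is meant. Of the things like the stand, leave any that is red; of the rest the larger one is meant.

How it is judged:
On the way:
1. thermometer held still for 1.5 s, its line of sight passing within 20 mm of the middle of the drum's top, lens 40 to 110 mm from it, within 15 degrees of straight down (x of rotor_top in the frame of thermometer between -0.02 and 0.02 m and y of rotor_top in the frame of thermometer between -0.02 and 0.02 m and z of rotor_top in the frame of thermometer between -0.11 and -0.04 m and angle between thermometer's own z axis and vertical below 0.26 rad and linear speed of thermometer below 0.03 m/s and angular speed of thermometer below 0.3 rad/s), for 1.5 s.
At the end, for the whole second after the job is handed in: the thermometer stands at rest in its stand, lens end down on the tube's floor (lens within 12 mm of the stand's axis and less than 20 mm above the bench), within 11 degrees of upright, released; the rotor is within 15 mm of where it lay (horizontal distance between thermometer and stand below 0.012 m and z of thermometer in the frame of stand below 0.02 m and angle between thermometer's own z axis and vertical below 0.2 rad and linear speed of thermometer below 0.02 m/s and distance of rotor from where it was at the start of the episode below 0.015 m); the robot touches nothing.
It fails at once if the thermometer or the robot touches the rotor (over 1 N) (contact force between any of thermometer, the fingers, the arm and rotor above 1 N).
It fails at once if the rotor is moved by more than 15 mm (distance of rotor from where it was at the start of the episode above 0.015 m).
It also fails if it takes over 48 s, if anything falls off the work surface, if the arm or the gripper's body presses on something with over 40 N, if the wrist force passes 120 N, or if a joint passes its speed limit or range.

## Working session

There is one attempt and no reset: what is moved stays moved. The work goes in short steps, Python scripts to look and compute and a tool call to move; the robot and the scene stay as the last step left them, time stands still between calls to the robot, and variables do not carry over. Pictures are saved under pics/ and viewed, at most 10 in all, crops included, and the job is handed in when it is done.

Besides the shell and the picture viewer there is one more tool, called after "Call:" in YAML: its name, and indented under it one key for each argument. apply_moves: Moves the arm, as the interface text tells. Its arguments: {"type":"object","properties":{"plan":{"type":"array","items":{"type":"array"}},"grip_force":{"type":"number"}},"required":["plan"]}

```bash
mkdir -p pics; cat > h.py <<'E'
import numpy as np, cv2
from station import sensors, grab_frame, calibration, arm
from scipy.spatial.transform import Rotation as Ro
def cloud(name):
    s=sensors.sense(); im,d=grab_frame(name); c=calibration(name)
    v,u=np.mgrid[0:400,0:640]
    P=np.stack([(u-c['cx'])/c['fx']*d,(v-c['cy'])/c['fy']*d,d],-1)
    if 'R' in c: W=(P-np.array(c['t']))@np.array(c['R'])
    else:
        H=np.array(c['hand_eye']); T=P@H[:3,:3].T+H[:3,3]
        W=T@Ro.from_quat(s['tcp_rot']).as_matrix().T+np.array(s['ee_pos'])
    W[d==0]=np.nan
    return im,W
def save(im,n): cv2.imwrite('pics/'+n,im[...,::-1])
E
python3 - <<'E'
from h import *
a,W=cloud('scene'); b,V=cloud('side')
np.savez('c.npz',a=a,W=W,b=b,V=V)
save(a,'scene.png'); save(b,'side.png')
s=sensors.sense();print(s['ee_pos'],s['tcp_rot'],s['time_s'])
E
```

```text
[ 0.15424323 -0.63080017  0.20106737] [ 9.92819926e-01  1.19615415e-01 -1.23253623e-04 -8.56045574e-04] 0.1
```

View pics/scene.png

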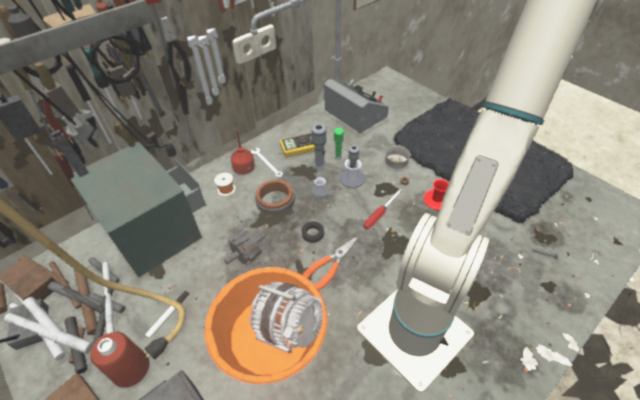

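View pics/side.png

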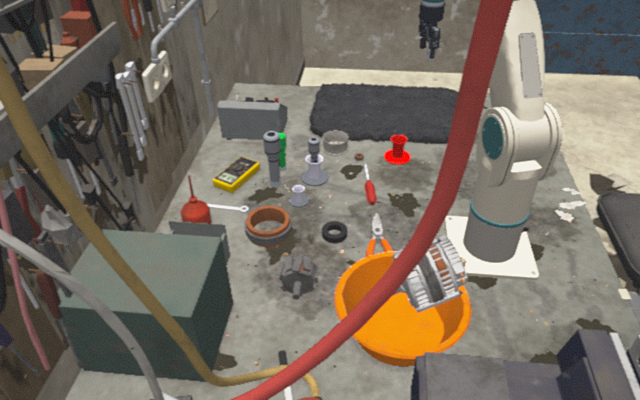

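The scene picture shows these candidates:
- **Thermometer-like:** grey (319,145), large and free-standing; green (338,143); grey (353,158), small and in a stand. The one at (353,158) is meant, being not green and the smaller.
- **Stand-like:** (352,172) large, (320,186) small, (437,192) red. The one at (352,172) is meant.
- **Rotor:** the dark clawed drum at (245,245), or (297,272) in the side picture.

I'll confirm with an enlarged crop and measure.

```bash
python3 - <<'E'
from h import *
z=np.load('c.npz');a,W,b,V=z['a'],z['W'],z['b'],z['V']
c1=cv2.resize(a[115:275,215:415],None,fx=2,fy=2,interpolation=2); c2=cv2.resize(b[120:300,230:430],None,fx=2,fy=320/180,interpolation=2)
save(np.hstack([c1,c2]),'crop.png')
for n,X,(u0,u1,v0,v1) in [('th',W,(335,370,140,190)),('th',V,(298,330,134,188)),('big',W,(308,328,122,168)),('big',V,(262,282,128,185)),('rot',W,(220,270,225,268)),('rot',V,(275,318,250,296))]:
    P=X[v0:v1,u0:u1].reshape(-1,3);P=P[np.isfinite(P).all(1)]
    P=P[P[:,2]>.015]
    for lo,hi in [(.015,.05),(.05,.075),(.075,.1),(.1,.12),(.12,.15),(.15,.3)]:
        Q=P[(P[:,2]>lo)&(P[:,2]<hi)]
        if len(Q)>5: print(n,lo,len(Q),np.percentile(Q,[3,50,97],axis=0).round(3).tolist())
E
```

```text
th 0.015 125 [[0.458, -0.292, 0.017], [0.475, -0.251, 0.033], [0.581, -0.236, 0.049]]
th 0.05 151 [[0.455, -0.292, 0.053], [0.476, -0.255, 0.065], [0.58, -0.232, 0.073]]
th 0.075 63 [[0.466, -0.289, 0.075], [0.481, -0.257, 0.087], [0.58, -0.24, 0.1]]
th 0.1 49 [[0.46, -0.259, 0.101], [0.465, -0.244, 0.11], [0.483, -0.238, 0.119]]
th 0.12 97 [[0.461, -0.265, 0.121], [0.472, -0.249, 0.136], [0.489, -0.239, 0.141]]
th 0.015 219 [[0.447, -0.451, 0.016], [0.467, -0.245, 0.032], [0.506, -0.152, 0.048]]
th 0.05 145 [[0.455, -0.272, 0.052], [0.475, -0.246, 0.066], [0.498, -0.232, 0.074]]
th 0.075 52 [[0.463, -0.257, 0.075], [0.474, -0.244, 0.088], [0.487, -0.239, 0.1]]
th 0.1 64 [[0.462, -0.252, 0.101], [0.475, -0.242, 0.11], [0.49, -0.236, 0.119]]
th 0.12 101 [[0.461, -0.265, 0.122], [0.475, -0.246, 0.134], [0.49, -0.236, 0.139]]
big 0.015 158 [[0.573, -0.277, 0.017], [0.664, -0.232, 0.031], [0.719, -0.194, 0.047]]
big 0.05 50 [[0.573, -0.22, 0.052], [0.578, -0.2, 0.062], [0.597, -0.195, 0.074]]
big 0.075 63 [[0.572, -0.222, 0.076], [0.578, -0.202, 0.087], [0.594, -0.194, 0.099]]
big 0.1 30
[... 547 characters left out ...]
0.195, 0.111], [0.603, -0.187, 0.12]]
big 0.12 162 [[0.566, -0.289, 0.121], [0.582, -0.192, 0.134], [0.607, -0.186, 0.148]]
big 0.15 218 [[0.567, -0.223, 0.152], [0.586, -0.197, 0.17], [0.607, -0.186, 0.178]]
rot 0.015 224 [[0.416, 0.118, 0.02], [0.449, 0.199, 0.044], [0.487, 0.241, 0.05]]
rot 0.05 343 [[0.419, 0.132, 0.05], [0.437, 0.191, 0.063], [0.492, 0.236, 0.074]]
rot 0.075 281 [[0.433, 0.154, 0.076], [0.455, 0.178, 0.081], [0.484, 0.202, 0.088]]
rot 0.015 373 [[0.42, 0.121, 0.018], [0.455, 0.203, 0.039], [0.5, 0.234, 0.05]]
rot 0.05 515 [[0.421, 0.157, 0.05], [0.456, 0.201, 0.064], [0.497, 0.236, 0.075]]
rot 0.075 335 [[0.436, 0.154, 0.075], [0.459, 0.18, 0.08], [0.485, 0.203, 0.086]]
```

View pics/crop.png

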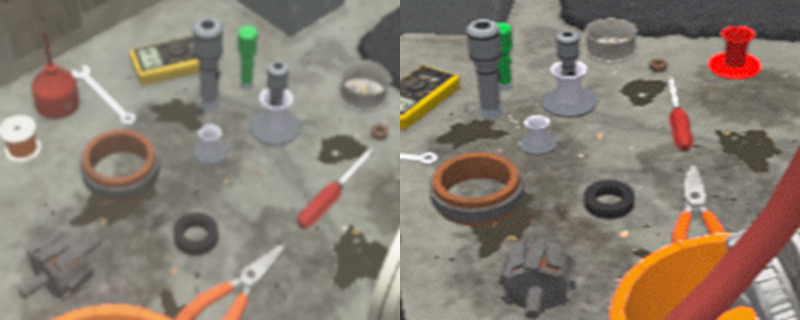

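Confirmed: the small grey thermometer stands in the large grey stand, at about (0.475, -0.252). The big grey one, the green one and the small and red stands are decoys. The rotor is at about (0.459, 0.179). Next I'll move above the stand.

Call:
apply_moves:
  plan:
    - [[0,0,0],[0.0214,0.0253,0.02],0.085]
    - [[0,0,0],[0.0214,0.0253,0.02],0.085]
    - [[0,0,0],[0.0214,0.0253,0],0.085]
    - [[0,0,0],[0.0214,0.0253,0],0.085]
    - [[0,0,0],[0.0214,0.0253,0],0.085]
    - [[0,0,0],[0.0214,0.0253,0],0.085]
    - [[0,0,0],[0.0214,0.0253,0],0.085]
    - [[0,0,0],[0.0214,0.0253,0],0.085]
    - [[0,0,0],[0.0214,0.0253,0],0.085]
    - [[0,0,0],[0.0214,0.0253,0],0.085]
    - [[0,0,0],[0.0214,0.0253,0],0.085]
    - [[0,0,0],[0.0214,0.0253,0],0.085]
    - [[0,0,0],[0.0214,0.0253,0],0.085]
    - [[0,0,0],[0.0214,0.0253,0],0.085]
    - [[0,0,0],[0.0214,0.0253,0],0.085]
    - [[0,0,0],[0,0,0],0.085]
    - [[0,0,0],[0,0,0],0.085]
    - [[0,0,0],[0,0,0],0.085]

```text
time_s: 1.6
ee_pos: [0.4747, -0.2524, 0.2416]
tcp_rot: [0.993, 0.12, -0.001, 0.0]
ft_force: [-0.6, -0.5, -0.2]
grip_width: 0.0851
gripper_force: 0.0
```

```bash
python3 - <<'E'
from h import *
s=sensors.sense();print(np.round(s['ee_pos'],4),np.round(s['tcp_rot'],3),np.round(s['qpos'],2),np.round(s['ft_force'],1))
a,W=cloud('wrist'); save(a,'w1.png')
m=(abs(W[...,0]-.475)<.045)&(abs(W[...,1]+.252)<.045)
for lo,hi in [(.06,.075),(.095,.128),(.128,.15)]:
    Q=W[m&(W[...,2]>lo)&(W[...,2]<hi)]
    if len(Q)>5: print(lo,len(Q),np.percentile(Q,[2,50,98],axis=0).round(4).tolist())
E
```

```text
[ 0.4747 -0.2524  0.2416] [ 0.993  0.12  -0.001  0.   ] [ 0.45  0.42 -0.02  1.78  0.01  0.94 -0.91] [-0.6 -0.5 -0.2]
0.06 631 [[0.4638, -0.2789, 0.0605], [0.4886, -0.249, 0.0689], [0.5022, -0.2305, 0.0713]]
0.095 192 [[0.4803, -0.2676, 0.1011], [0.4923, -0.2507, 0.1105], [0.4944, -0.2386, 0.125]]
0.128 1326 [[0.4644, -0.2692, 0.1301], [0.4797, -0.2542, 0.1367], [0.4936, -0.2397, 0.1387]]
```

View pics/w1.png

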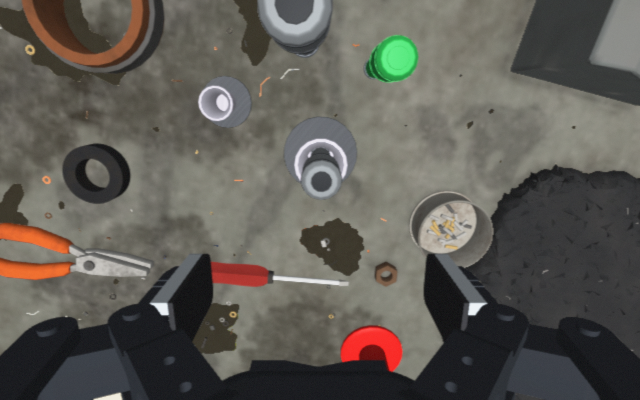

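The wrist view shows the head at (321,180), centred between the fingers. The fingers' sides are clear of the green thermometer (395,58). Descending to grip.

Call:
apply_moves:
  plan:
    - [[0,0,0],[0.003,-0.0015,-0.016],0.085]
    - [[0,0,0],[0,0,-0.02],0.085]
    - [[0,0,0],[0,0,-0.02],0.085]
    - [[0,0,0],[0,0,-0.02],0.085]
    - [[0,0,0],[0,0,-0.02],0.085]
    - [[0,0,0],[0,0,-0.02],0.085]
    - [[0,0,0],[0,0,-0.02],0.085]
    - [[0,0,0],[0,0,-0.01],0.085]
    - [[0,0,0],[0,0,0],0.06]
    - [[0,0,0],[0,0,0],0.045]
    - [[0,0,0],[0,0,0],0.03]
    - [[0,0,0],[0,0,0],0.02]
    - [[0,0,0],[0,0,0],0.02]
    - [[0,0,0],[0,0,0],0.02]
    - [[0,0,0],[0,0,0],0.02]
    - [[0,0,0],[0,0,0],0.02]
    - [[0,0,0],[0,0,0],0.02]
    - [[0,0,0],[0,0,0],0.02]
  grip_force: 40

```text
time_s: 3.15
ee_pos: [0.4796, -0.2539, 0.0974]
tcp_rot: [0.993, 0.12, 0.001, 0.001]
ft_force: [-0.6, 0.9, 6.5]
grip_width: 0.0306
gripper_force: 39.4
```

Call:
apply_moves:
  plan:
    - [[0,0,0],[0,0,0.008],0.02]
    - [[0,0,0],[0,0,0.012],0.02]
    - [[0,0,0],[0,0,0.015],0.02]
    - [[0,0,0],[0,0,0.015],0.02]
    - [[0,0,0],[0,0,0.015],0.02]
    - [[0,0,0],[0,0,0.015],0.02]
    - [[0,0,0],[0,0,0.015],0.02]
    - [[0,0,0],[0,0,0.015],0.02]
    - [[0,0,0],[0,0,0.015],0.02]
    - [[0,0,0],[0,0,0.015],0.02]
    - [[0,0,0],[0,0,0.01],0.02]
    - [[0,0,0],[0,0,0],0.02]
    - [[0,0,0],[0,0,0],0.02]
    - [[0,0,0],[0,0,0],0.02]

```text
time_s: 4.32
ee_pos: [0.4778, -0.2531, 0.2452]
tcp_rot: [0.993, 0.12, -0.001, -0.0]
ft_force: [-0.3, -0.3, -1.6]
grip_width: 0.03
gripper_force: 39.7
```

```bash
python3 - <<'E'
from h import *
s=sensors.sense();print(np.round(s['ee_pos'],4),np.round(s['ft_force'],1),s['grip_width'])
for n in ('scene','side'):
    a,W=cloud(n); save(a,n+'2.png')
    m=(abs(W[...,0]-.479)<.03)&(abs(W[...,1]+.254)<.03)
    for lo,hi in [(.06,.073),(.12,.15),(.15,.17),(.17,.19),(.19,.21),(.21,.235)]:
        Q=W[m&(W[...,2]>lo)&(W[...,2]<hi)]
        if len(Q)>5: print(n,lo,len(Q),np.percentile(Q,[2,50,98],axis=0).round(4).tolist())
    if n=='side': side=a
a,W=cloud('wrist')
m=(abs(W[...,0]-.475)<.05)&(abs(W[...,1]+.252)<.05)&(W[...,2]>.064)&(W[...,2]<.075)
Q=W[m];print('rim',len(Q),np.percentile(Q,[2,50,98],axis=0).round(4).tolist())
(x,y),r=cv2.minEnclosingCircle(Q[:,:2].astype(np.float32)*1000); print(x,y,r)
sc=cv2.imread('pics/scene2.png')[...,::-1]
c=lambda im,u,v:cv2.resize(im[v:v+130,u:u+130],(400,400),interpolation=2)
save(np.hstack([c(sc,290,80),c(side,250,60)]),'lift.png')
E
```

```text
[ 0.4778 -0.2531  0.2452] [-0.3 -0.3 -1.6] 0.0300241633312543
scene 0.06 96 [[0.4533, -0.2781, 0.0604], [0.4824, -0.2617, 0.0676], [0.5007, -0.2314, 0.0729]]
scene 0.15 15 [[0.4633, -0.258, 0.1623], [0.4689, -0.2486, 0.1661], [0.4812, -0.2435, 0.1696]]
scene 0.17 41 [[0.4648, -0.2588, 0.1706], [0.4698, -0.2463, 0.1794], [0.4828, -0.2409, 0.1897]]
scene 0.19 35 [[0.4632, -0.2565, 0.1919], [0.4686, -0.2467, 0.1998], [0.479, -0.2417, 0.2095]]
scene 0.21 53 [[0.464, -0.26, 0.2118], [0.4686, -0.2466, 0.223], [0.481, -0.2424, 0.2333]]
side 0.06 115 [[0.4541, -0.2802, 0.0605], [0.4783, -0.2636, 0.0672], [0.4996, -0.2295, 0.0721]]
side 0.15 18 [[0.4636, -0.2532, 0.161], [0.4739, -0.2451, 0.1655], [0.4828, -0.2403, 0.1693]]
side 0.17 53 [[0.464, -0.253, 0.1705], [0.4735, -0.2447, 0.1804], [0.4827, -0.2383, 0.1894]]
side 0.19 44 [[0.4652, -0.2543, 0.1928], [0.4733, -0.245, 0.2001], [0.4858, -0.2401, 0.2087]]
side 0.21 66 [[0.465, -0.2534, 0.2109], [0.4733, -0.246, 0.222], [0.4849, -0.2388, 0.2344]]
rim 646 [[0.4581, -0.2788, 0.0643], [0.4828, -0.2502, 0.0694], [0.5023, -0.2305, 0.0713]]
478.03070068359375 -254.82269287109375 25.616443634033203
```

View pics/lift.png

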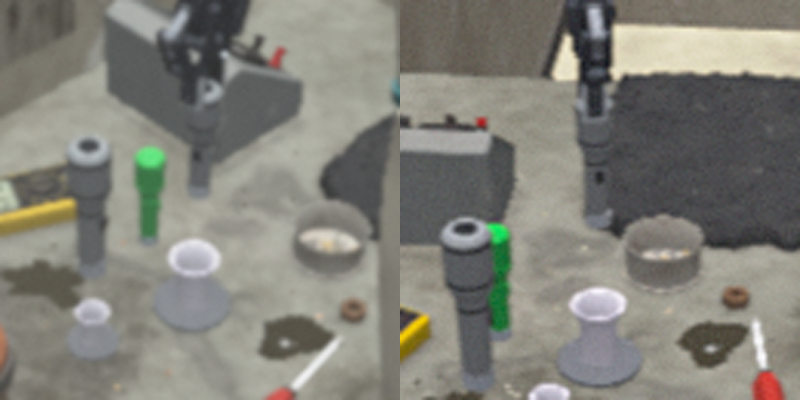

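The lift pictures show the thermometer hanging upright under the gripper, with the stand empty (left half 193,260; right half 597,310). The lens is at about z 0.161. Moving over the rotor.

Call:
apply_moves:
  plan:
    - [[0,0,0],[-0.001,0.01,0],0.02]
    - [[0,0,0],[-0.001,0.02,0],0.02]
    - [[0,0,0],[-0.001,0.03,0],0.02]
    - [[0,0,0],[-0.001,0.03,0],0.02]
    - [[0,0,0],[-0.001,0.03,0],0.02]
    - [[0,0,0],[-0.001,0.03,0],0.02]
    - [[0,0,0],[-0.001,0.03,0],0.02]
    - [[0,0,0],[-0.001,0.03,0],0.02]
    - [[0,0,0],[-0.001,0.03,0],0.02]
    - [[0,0,0],[-0.001,0.03,0],0.02]
    - [[0,0,0],[-0.001,0.03,0],0.02]
    - [[0,0,0],[-0.001,0.03,0],0.02]
    - [[0,0,0],[-0.001,0.03,0],0.02]
    - [[0,0,0],[-0.001,0.03,0],0.02]
    - [[0,0,0],[-0.001,0.025,-0.003],0.02]
    - [[0,0,0],[-0.001,0.015,-0.003],0.02]
    - [[0,0,0],[0,0,0],0.02]
    - [[0,0,0],[0,0,0],0.02]
    - [[0,0,0],[0,0,0],0.02]
    - [[0,0,0],[0,0,0],0.02]

```text
time_s: 6.13
ee_pos: [0.4624, 0.1752, 0.2399]
tcp_rot: [0.993, 0.119, -0.0, 0.0]
ft_force: [-0.3, 0.0, 0.1]
grip_width: 0.0302
gripper_force: 39.8
```

```bash
python3 - <<'E'
from h import *
s=sensors.sense();print(np.round(s['ee_pos'],4),np.round(s['ft_force'],1),s['grip_width'])
e=s['ee_pos']
for n in ('scene','side'):
    a,W=cloud(n)
    m=(abs(W[...,0]-e[0])<.03)&(abs(W[...,1]-e[1])<.03)
    for lo,hi in [(.14,.17),(.17,.19),(.19,.21),(.21,.235)]:
        Q=W[m&(W[...,2]>lo)&(W[...,2]<hi)]
        if len(Q)>5: print(n,lo,len(Q),np.percentile(Q,[2,50,98],axis=0).round(4).tolist())
    Q=W[(abs(W[...,0]-.459)<.1)&(abs(W[...,1]-.179)<.1)&(W[...,2]>.03)&(W[...,2]<.1)]
    print('rot',np.percentile(Q,[1,50,99],axis=0).round(3).tolist(),cv2.minAreaRect(Q[Q[:,2]>.06][:,:2].astype(np.float32)*1000))
    sc=cv2.resize(a[170:300,180:340],(400,325),interpolation=2) if n=='scene' else np.hstack([sc,cv2.resize(a[180:310,220:380],(400,325),interpolation=2)])
save(sc,'aim.png')
E
```

```text
[0.4624 0.1752 0.2399] [-0.3  0.   0.1] 0.030186142905107377
scene 0.14 29 [[0.4481, 0.1662, 0.1573], [0.4516, 0.1786, 0.1642], [0.4613, 0.1852, 0.1696]]
scene 0.17 45 [[0.4478, 0.1652, 0.1713], [0.4522, 0.1778, 0.1791], [0.4617, 0.1849, 0.1895]]
scene 0.19 46 [[0.449, 0.1655, 0.1906], [0.4516, 0.1773, 0.1999], [0.4607, 0.1857, 0.2089]]
scene 0.21 55 [[0.4488, 0.1661, 0.2107], [0.4515, 0.1784, 0.2193], [0.4601, 0.1864, 0.2341]]
rot [[0.361, 0.118, 0.032], [0.448, 0.187, 0.068], [0.493, 0.272, 0.098]] ((418.18365478515625, 203.83206176757812), (76.72702026367188, 173.57887268066406), 60.26555633544922)
side 0.14 51 [[0.4491, 0.1734, 0.1563], [0.4585, 0.1831, 0.1642], [0.4701, 0.1856, 0.1696]]
side 0.17 71 [[0.4502, 0.1765, 0.1705], [0.4583, 0.1827, 0.1805], [0.4695, 0.187, 0.1891]]
side 0.19 72 [[0.4499, 0.1734, 0.1909], [0.4587, 0.1829, 0.2005], [0.4708, 0.1866, 0.2092]]
side 0.21 82 [[0.4501, 0.1752, 0.2105], [0.4583, 0.1833, 0.221], [0.4694, 0.1879, 0.2345]]
rot [[0.36, 0.12, 0.031], [0.455, 0.2, 0.067], [0.501, 0.272, 0.097]] ((419.4510498046875, 204.2459259033203), (78.9590072631836, 175.9230499267578), 61.25940704345703)
```

View pics/aim.png

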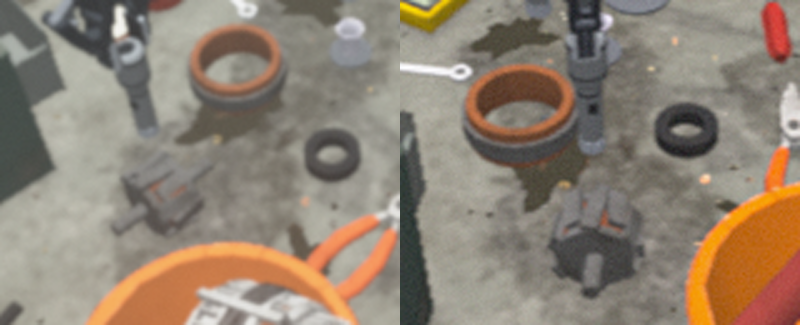

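The aim pictures show the barrel vertical over the rotor, lens at (145,130) left and (590,148) right. The barrel axis is at about (0.460, 0.177) with the lens at 0.156, within 3 mm of the drum's middle. Holding.

Call:
apply_moves:
  plan:
    - [[0,0,0],[0,0,0],0.02]
    - [[0,0,0],[0,0,0],0.02]
    - [[0,0,0],[0,0,0],0.02]
    - [[0,0,0],[0,0,0],0.02]
    - [[0,0,0],[0,0,0],0.02]
    - [[0,0,0],[0,0,0],0.02]
    - [[0,0,0],[0,0,0],0.02]
    - [[0,0,0],[0,0,0],0.02]
    - [[0,0,0],[0,0,0],0.02]
    - [[0,0,0],[0,0,0],0.02]
    - [[0,0,0],[0,0,0],0.02]
    - [[0,0,0],[0,0,0],0.02]
    - [[0,0,0],[0,0,0],0.02]
    - [[0,0,0],[0,0,0],0.02]
    - [[0,0,0],[0,0,0],0.02]
    - [[0,0,0],[0,0,0],0.02]
    - [[0,0,0],[0,0,0],0.02]
    - [[0,0,0],[0,0,0],0.02]
    - [[0,0,0],[0,0,0],0.02]
    - [[0,0,0],[0,0,0],0.02]

```text
time_s: 7.9
ee_pos: [0.4624, 0.1766, 0.2399]
tcp_rot: [0.993, 0.12, 0.0, 0.0]
ft_force: [-0.6, -0.4, -0.7]
grip_width: 0.0302
gripper_force: 39.8
```

Call:
apply_moves:
  plan:
    - [[0,0,0],[0,0,0],0.02]
    - [[0,0,0],[0,0,0],0.02]
    - [[0,0,0],[0,0,0],0.02]
    - [[0,0,0],[0,0,0],0.02]
    - [[0,0,0],[0,0,0],0.02]
    - [[0,0,0],[0,0,0],0.02]
    - [[0,0,0],[0,0,0],0.02]
    - [[0,0,0],[0,0,0],0.02]
    - [[0,0,0],[0,0,0],0.02]
    - [[0,0,0],[0,0,0],0.02]
    - [[0,0,0],[0,0,0],0.02]
    - [[0,0,0],[0,0,0],0.02]
    - [[0,0,0],[0,0,0],0.02]
    - [[0,0,0],[0,0,0],0.02]
    - [[0,0,0],[0,0,0],0.02]
    - [[0,0,0],[0,0,0],0.02]

```text
time_s: 9.23
ee_pos: [0.4624, 0.1766, 0.2399]
tcp_rot: [0.993, 0.12, 0.0, 0.0]
ft_force: [0.8, 0.3, -1.0]
grip_width: 0.0303
gripper_force: 39.8
```

Call:
apply_moves:
  plan:
    - [[0,0,0],[0.001,-0.015,0.003],0.02]
    - [[0,0,0],[0.001,-0.025,0.003],0.02]
    - [[0,0,0],[0.001,-0.03,0],0.02]
    - [[0,0,0],[0.001,-0.03,0],0.02]
    - [[0,0,0],[0.001,-0.03,0],0.02]
    - [[0,0,0],[0.001,-0.03,0],0.02]
    - [[0,0,0],[0.001,-0.03,0],0.02]
    - [[0,0,0],[0.001,-0.03,0],0.02]
    - [[0,0,0],[0.001,-0.03,0],0.02]
    - [[0,0,0],[0.001,-0.03,0],0.02]
    - [[0,0,0],[0.001,-0.03,0],0.02]
    - [[0,0,0],[0.001,-0.03,0],0.02]
    - [[0,0,0],[0.001,-0.03,0],0.02]
    - [[0,0,0],[0.001,-0.03,0],0.02]
    - [[0,0,0],[0.003,-0.022,0],0.02]
    - [[0,0,0],[0.003,-0.01,0],0.02]
    - [[0,0,0],[0,0,0],0.02]
    - [[0,0,0],[0,0,0],0.02]
    - [[0,0,0],[0,0,0],0.02]
    - [[0,0,0],[0,0,0],0.02]

```text
time_s: 10.9
ee_pos: [0.4826, -0.2532, 0.2459]
tcp_rot: [0.993, 0.121, 0.0, -0.001]
ft_force: [0.4, 0.3, -1.1]
grip_width: 0.0304
gripper_force: 39.9
```

```bash
python3 - <<'E'
from h import *
s=sensors.sense();print(np.round(s['ee_pos'],4),np.round(s['ft_force'],1),s['grip_width'],s['time_s'])
e=s['ee_pos']
for n in ('scene','side'):
    a,W=cloud(n)
    m=(abs(W[...,0]-.478)<.035)&(abs(W[...,1]+.254)<.035)
    for lo,hi in [(.06,.075),(.14,.17),(.17,.19),(.19,.21),(.21,.235)]:
        Q=W[m&(W[...,2]>lo)&(W[...,2]<hi)]
        if len(Q)>5: print(n,lo,len(Q),np.percentile(Q,[2,50,98],axis=0).round(4).tolist())
E
```

```text
[ 0.4826 -0.2532  0.2459] [ 0.4  0.3 -1.1] 0.030422082374397977 10.9
scene 0.06 103 [[0.4545, -0.2783, 0.0604], [0.4823, -0.2625, 0.0675], [0.5007, -0.2313, 0.0737]]
scene 0.14 12 [[0.4707, -0.2606, 0.1616], [0.4755, -0.2473, 0.1671], [0.4852, -0.2414, 0.1694]]
scene 0.17 43 [[0.4691, -0.2607, 0.1704], [0.4734, -0.2467, 0.1792], [0.4882, -0.2424, 0.1893]]
scene 0.19 33 [[0.4691, -0.2576, 0.192], [0.4736, -0.2466, 0.1988], [0.4839, -0.2425, 0.2085]]
scene 0.21 52 [[0.4696, -0.2588, 0.2113], [0.4737, -0.2471, 0.2224], [0.4854, -0.241, 0.2345]]
side 0.06 115 [[0.4543, -0.2809, 0.0603], [0.4775, -0.2643, 0.0668], [0.4991, -0.2275, 0.0735]]
side 0.14 21 [[0.4692, -0.2532, 0.1625], [0.4795, -0.2459, 0.1662], [0.489, -0.2424, 0.1686]]
side 0.17 48 [[0.469, -0.2554, 0.1712], [0.4773, -0.2462, 0.1808], [0.4887, -0.2397, 0.1886]]
side 0.19 49 [[0.4694, -0.2559, 0.1905], [0.4789, -0.2461, 0.2001], [0.4884, -0.2411, 0.2096]]
side 0.21 63 [[0.4703, -0.2536, 0.2117], [0.4785, -0.2464, 0.2216], [0.4908, -0.2378, 0.2341]]
```

Call:
apply_moves:
  plan:
    - [[0,0,0],[-0.0015,-0.003,-0.01],0.02]
    - [[0,0,0],[0,0,-0.015],0.02]
    - [[0,0,0],[0,0,-0.015],0.02]
    - [[0,0,0],[0,0,-0.015],0.02]
    - [[0,0,0],[0,0,-0.015],0.02]
    - [[0,0,0],[0,0,-0.01],0.02]
    - [[0,0,0],[0,0,-0.01],0.02]
    - [[0,0,0],[0,0,-0.01],0.02]
    - [[0,0,0],[0,0,-0.01],0.02]
    - [[0,0,0],[0,0,-0.01],0.02]
    - [[0,0,0],[0,0,-0.01],0.02]
    - [[0,0,0],[0,0,-0.008],0.02]
    - [[0,0,0],[0,0,-0.004],0.02]
    - [[0,0,0],[0,0,0],0.02]
    - [[0,0,0],[0,0,0],0.02]
    - [[0,0,0],[0,0,0],0.02]

```text
time_s: 12.33
ee_pos: [0.4807, -0.2579, 0.1039]
tcp_rot: [0.993, 0.12, -0.0, -0.0]
ft_force: [-1.1, 2.5, -3.1]
grip_width: 0.0302
gripper_force: 39.7
```

Call:
apply_moves:
  plan:
    - [[0,0,0],[0,0.001,-0.002],0.02]
    - [[0,0,0],[0,0.001,-0.002],0.02]
    - [[0,0,0],[0,0,-0.002],0.02]
    - [[0,0,0],[0,0,0],0.02]
    - [[0,0,0],[0,0,0],0.02]
    - [[0,0,0],[0,0,0],0.02]

```text
time_s: 12.83
ee_pos: [0.4811, -0.2569, 0.098]
tcp_rot: [0.993, 0.119, 0.0, 0.0]
ft_force: [-0.5, 0.4, -1.5]
grip_width: 0.0303
gripper_force: 39.9
```

Nearly on the floor; releasing gently, then rising.

Call:
apply_moves:
  plan:
    - [[0,0,0],[0,0,0],0.034]
    - [[0,0,0],[0,0,0],0.038]
    - [[0,0,0],[0,0,0],0.045]
    - [[0,0,0],[0,0,0],0.06]
    - [[0,0,0],[0,0,0],0.085]
    - [[0,0,0],[0,0,0],0.085]
    - [[0,0,0],[0,0,0],0.085]
    - [[0,0,0],[0,0,0],0.085]
    - [[0,0,0],[0,0,0.01],0.085]
    - [[0,0,0],[0,0,0.02],0.085]
    - [[0,0,0],[0,0,0.02],0.085]
    - [[0,0,0],[0,0,0.02],0.085]
    - [[0,0,0],[0,0,0.03],0.085]
    - [[0,0,0],[0,0,0.03],0.085]
    - [[0,0,0],[0,0,0.02],0.085]
    - [[0,0,0],[0,0,0],0.085]
    - [[0,0,0],[0,0,0],0.085]
    - [[0,0,0],[0,0,0],0.085]

```text
time_s: 14.33
ee_pos: [0.4803, -0.2561, 0.2477]
tcp_rot: [0.993, 0.12, -0.0, -0.0]
ft_force: [-0.5, -0.3, -0.7]
grip_width: 0.0853
gripper_force: 0.0
```

```bash
python3 - <<'E'
from h import *
s=sensors.sense();print(np.round(s['ee_pos'],4),np.round(s['ft_force'],1),s['grip_width'],s['time_s'])
for n in ('scene','side'):
    a,W=cloud(n)
    m=(abs(W[...,0]-.478)<.035)&(abs(W[...,1]+.254)<.035)
    for lo,hi in [(.06,.075),(.1,.12),(.12,.16)]:
        Q=W[m&(W[...,2]>lo)&(W[...,2]<hi)]
        if len(Q)>5: print(n,lo,len(Q),np.percentile(Q,[2,50,98],axis=0).round(4).tolist())
    sc=cv2.resize(a[80:280,200:440],(400,333),interpolation=2) if n=='scene' else np.hstack([sc,cv2.resize(a[100:300,220:460],(400,333),interpolation=2)])
save(sc,'end.png')
E
```

```text
[ 0.4803 -0.2561  0.2477] [-0.5 -0.3 -0.7] 0.08526625316733726 14.3333
scene 0.06 90 [[0.4551, -0.2783, 0.0612], [0.4709, -0.2516, 0.0683], [0.5006, -0.2305, 0.074]]
scene 0.1 51 [[0.4625, -0.2668, 0.1008], [0.4675, -0.2464, 0.1106], [0.4876, -0.2405, 0.1196]]
scene 0.12 96 [[0.4625, -0.2688, 0.1209], [0.4724, -0.2515, 0.1356], [0.4914, -0.241, 0.1408]]
side 0.06 113 [[0.4536, -0.2753, 0.0603], [0.4737, -0.2484, 0.0673], [0.4996, -0.2289, 0.0739]]
side 0.1 62 [[0.4619, -0.2569, 0.1006], [0.4751, -0.2451, 0.1093], [0.4902, -0.2387, 0.1195]]
side 0.12 101 [[0.462, -0.2648, 0.1215], [0.4771, -0.2478, 0.134], [0.4933, -0.2384, 0.1395]]
```

View pics/end.png

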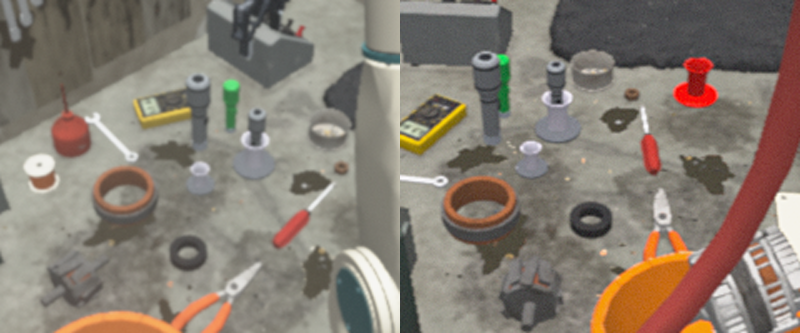

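The end pictures show the thermometer upright and fully down in its stand (257,125 left; 557,90 right), its top at about 0.138 as before. The gripper is clear and the rotor is unmoved.

```bash
python3 -c "
from station import arm
print(arm.hand_in())"
```

```text
the job is handed in; nothing more can be done
None
```

The job is handed in, though the hand-in returned no verdict: the thermometer was held still for about 3 s with its lens about 7 cm above the rotor's middle, then put back upright and fully down in its stand and released, with the rotor not visibly moved, at about 14 s of the 48 s allowed.

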